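Find the full tin by hefting and hold it up

ROBOT

A 7-joint arm with a two-finger parallel gripper is mounted at the origin on a cart in front of the work surface, level with it; the furniture and walls round the work are solid. World frame = base frame: x ahead of the robot, y to its left, z up, the work surface at z = 0. Lengths are in m, angles in rad, forces in N, time in s.
With the tool pointing down it reaches from about 0.4 to 0.875 m from the base axis. Payload 6.5 kg.
Tool frame: the origin (TCP) lies at the very end of the fingers, on their centre line; the grasp point (between the pads) lies pinch_z behind it (pinch_z is the distance from the TCP to the grasp point, in m); z points along the fingers, y is the line along which they close (so a half turn about z gives the same grasp; the last joint's range is limited). The gripper opens to 85 mm and grips with 20 to 120 N. Pads are 22 mm wide; open, the fingers measure 114 mm over their backs; the gripper's body (76 mm by 85 mm) begins 54 mm behind the grasp point. The pads swing forward as they close: fully open they stand 13 mm farther back than shut.
Start: joints at [-1.278, 0.536, -0.004, 1.538, 0.003, 1.067, -0.071], TCP at [0.228, 0.609, 0.231] pointing down, gripper open.
Joint ranges: [-2.7, 2.7], [-0.37, 2.16], [-1.27, 1.26], [0.24, 2.4], [-1.31, 4.45], [0.19, 1.91], [-2.76, 2.76]. Speed limits (rad/s): [2.39, 2.39, 3.14, 3.14, 3.14, 3.14, 3.14].

INTERFACE

Orientations are given as a unit quaternion [w, x, y, z].
In Python, from bench import * gives the robot as it stands.
- The arm moves only by the shell command python3 -m pendant 'ROWS'. ROWS is JSON, a list of rows, each an object of numbers: "claw": the opening, from 0 (shut) to 1 (fully open); "dx", "dy", "dz": the shift along the tool's x, y, z in cm; "yaw": the turn about the tool's z in degrees. In form: [{"claw": .., "dx": .., "dy": .., "dz": .., "yaw": ..}, ...]. A call has exactly 10 rows; each row shifts and turns the commanded pose from where the row before left it, along the tool's axes as they then stand; what a row does not reach is not made up. A row lasts 1/8 s, in which the tool goes at most 62.5 mm and 10.7 degrees, less where a joint would pass 70% of its speed; a pose out of reach is approached as far as the arm can. A call with a gripper value outside its range is refused whole. The fingers move at their own pace and stop on an object; the grip force is fixed at half the most. Time passes only in rows, so rows that do not move let the fingers close, or fill a call up. It gives the time, the measured TCP pose, the force, the opening and the grip force at its end, in the units of the state.
- state(): the state, without advancing time (a new reading comes with each control period).
- capture(name): name is "side" or "top" or "wrist"; returns a dict with "image" (420x560x3 uint8, red, green, blue), "depth" (420x560 float32, m along the optical axis (not along the pixel's ray), 0 where there is no reading), "K" (3x3 intrinsics, pixels), "R" (3x3) and "t" (3): a world point X has camera coordinates R X + t; the wrist camera has in their place "hand_eye" (4x4, takes a point from camera to tool coordinates, whose origin is the TCP and whose axes are the flange's). Camera axes: x right, y down, z forward; pixel columns grow to the right and rows downward; lengths in m; the calibration is good to about 2 mm. A picture is of the moment at which its call begins: read the wrist's pose just before it.
- job_done(): hands the job in; it is judged then, once.
The state is a dict: "clock": time; "joint_pos": joint angles; "qd": joint speeds; "effort": joint torques, N m; "eef_pos": TCP position; "tool_rot": TCP orientation; "ft_force": force on the tool from outside, world axes, zero at the start; "ft_torque": the same for the moment, N m; "opening": finger opening in m; "gripper_force": force on a finger pad.
Only numpy, scipy, OpenCV 4.12 (cv2) and the standard library are available. Lean on these libraries where they do the work, as an engineer would, in place of code of your own. Each camera call takes 0.05 s, during which the arm holds its last target. There are 200 camera calls.

TASK

One of the three identical closed tins of binding pins is still full and clearly heavier than the other two, but they cannot be opened to look. Heft each tin in turn, left, then middle, then right: lift it upright about 5 cm clear of the desk for a moment, feel its weight and set it down where it stood, without dropping or tipping it or pushing the other things on the desk about. Then hold the heaviest one up, upright and still, at least 20 cm above the desk, for the archivist to take, and finish while holding it, with the other two standing in their places (if the right one is the heaviest it may stay in the hand).

Things in the scene. Friction and masses are not known exactly. Their poses are not given: they have to be found in the camera images.
- tin_left_center (a point): left of three identical closed steel tins with blank label, diameter 59 mm, height 90 mm; the point is its centre, 45 mm above its foot; z is its axis. Contents rigid, packed, unseen. Two tins weigh 0.24 to 0.42 kg, the heaviest 0.65 to 0.80 kg; which one changes each time. Left is +y, right -y; centres 0.13 m or more apart. Only things under 25 mm high lie within 40 mm of its side
- tin_middle_center (a point): middle of three identical closed steel tins with blank label, diameter 59 mm, height 90 mm; the point is its centre, 45 mm above its foot; z is its axis. Contents rigid, packed, unseen. Two tins weigh 0.24 to 0.42 kg, the heaviest 0.65 to 0.80 kg; which one changes each time. Left is +y, right -y; centres 0.13 m or more apart. Only things under 25 mm high lie within 40 mm of its side
- tin_right_center (a point): right of three identical closed steel tins with blank label, diameter 59 mm, height 90 mm; the point is its centre, 45 mm above its foot; z is its axis. Contents rigid, packed, unseen. Two tins weigh 0.24 to 0.42 kg, the heaviest 0.65 to 0.80 kg; which one changes each time. Left is +y, right -y; centres 0.13 m or more apart. Only things under 25 mm high lie within 40 mm of its side
- highlighter: pink capped highlighter lying between the left and the middle tin, 18 x 122 x 15 mm; a loose bystander; origin at the centre of its underside
- eraser: blue and white eraser lying between the middle and the right tin, 20 x 43 x 13 mm; a loose bystander; origin at the centre of its underside
- stapler: dark blue stapler behind the tins, 36 x 146 x 58 mm; a loose bystander; origin at the centre of its underside
- staples_box: small yellow box beyond the left tin, 36 x 62 x 20 mm; a loose bystander; origin at the centre of its underside
Things that resemble listed ones, but are neither listed nor needed, are in the scene too. Leave any blue or turquoise look-alike of the part that bears tin_middle_center alone.

How it is judged:
By the outcome, as a careful person would: the job done as asked, in the order asked, and still so for the second after the job is handed in, while the arm keeps its last pose, push and grip.
It also fails if it takes over 70 s, if anything falls off the work surface, if the arm or the gripper's body presses on something with over 40 N, if the wrist force passes 120 N, or if a joint passes its speed limit or range.

## Working session

There is one attempt and no reset: what is moved stays moved. The work goes in short steps, Python scripts to look and compute and a shell command to move; the robot and the scene stay as the last step left them, time stands still between calls to the robot, and variables do not carry over. Pictures are saved under pics/ and viewed, at most 10 in all, crops included, and the job is handed in when it is done.

```bash
mkdir -p pics; python3 - <<'E'
from bench import *
import cv2,numpy as np,pickle
s=state();print({k:np.round(v,3) for k,v in s.items()})
d={}
for n in("side","top"):
    c=capture(n);d[n]=c;cv2.imwrite(f"pics/{n}0.png",c["image"][:,:,::-1])
    print(n,c["K"],c["R"],c["t"])
pickle.dump(d,open("d0.pkl","wb"))
E
```

```text
{'clock': np.float64(0.0), 'joint_pos': array([-1.278,  0.537, -0.004,  1.539,  0.003,  1.067, -0.071]), 'qd': array([ 0.001,  0.001,  0.   , -0.001, -0.002, -0.   ,  0.   ]), 'effort': array([-0.0000e+00, -5.8343e+01,  1.0490e+00, -2.5910e+01,  1.2000e-02,
        1.0000e-02,  0.0000e+00]), 'eef_pos': array([0.228, 0.608, 0.23 ]), 'tool_rot': array([-0.   ,  0.178,  0.984, -0.001]), 'ft_force': array([-0.441,  1.261, -0.491]), 'ft_torque': array([ 0.066, -0.021,  0.031]), 'gripper_force': np.float64(0.0), 'opening': np.float64(0.085)}
side [[465.00566396   0.         282.97250657]
 [  0.         465.00566396 208.0736674 ]
 [  0.           0.           1.        ]] [[ 0.96575927 -0.2593821  -0.00547365]
 [-0.17031091 -0.61792202 -0.76757187]
 [ 0.19571211  0.74222187 -0.64093952]] [-0.54011531  0.21530828  0.93048388]
top [[379.42579317   0.         272.46342267]
 [  0.         379.42579317 209.00321512]
 [  0.           0.           1.        ]] [[ 0.05625133 -0.99841573  0.00135118]
 [-0.97624822 -0.0552859  -0.2094824 ]
 [ 0.20922523  0.01046458 -0.97781148]] [0.05734579 0.58642223 0.95656296]
```

View pics/top0.png

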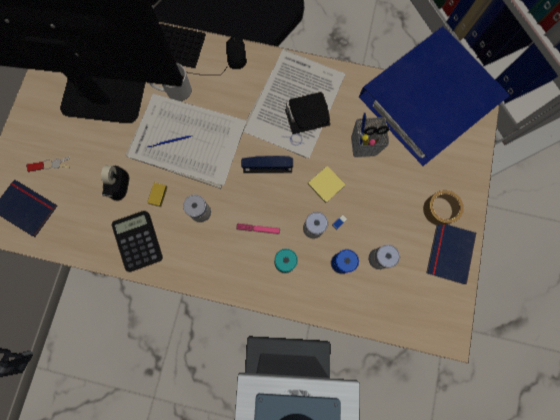

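View pics/side0.png

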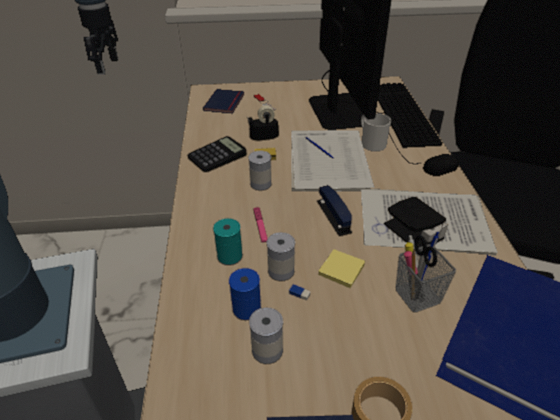

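Top view: the tin lids are at about (195,206), (316,224) and (388,257), with turquoise (286,261) and blue (347,261) look-alikes. The highlighter is at (258,229), the eraser at (340,223), the stapler at (267,165) and the staples box at (157,195). The side view agrees.

```bash
cat > h.py <<'E'
import numpy as np
def ray(c,u,v,z):
    d=c["R"].T@np.linalg.solve(c["K"],[u,v,1]);o=-c["R"].T@c["t"];return o+d*(z-o[2])/d[2]
def pix(c,u,v):
    z=c["depth"][int(v),int(u)];return c["R"].T@(np.linalg.solve(c["K"],[u,v,1])*z-c["t"])
def cloud(c):
    v,u=np.mgrid[:420,:560];z=c["depth"];p=np.stack([u,v,np.ones_like(u)],-1)@np.linalg.inv(c["K"]).T*z[...,None]
    return (p-c["t"])@c["R"]
def tins(c):
    """lid centres: pixels of height ~0.09 -> components -> enclosing circle -> ray on z=.09"""
    import cv2
    P=cloud(c);m=((abs(P[...,2]-.09)<.012)&(c["depth"]>0)).astype(np.uint8)
    n,l,st,ce=cv2.connectedComponentsWithStats(m)
    for i in range(1,n):
        if 200<st[i,4]<1500:
            k=l==i;(u,v),r=cv2.minEnclosingCircle(np.argwhere(k)[:,::-1].astype(np.float32))
            print(np.round([u,v,r],1),st[i,4],"cen",np.round(ce[i],1),"xyz",np.round(ray(c,*ce[i],.09),4),"zmed",np.median(P[k][:,2]).round(4),"r_m",np.round(np.sqrt(st[i,4]/np.pi)*np.median(c["depth"][k])/c["K"][0,0],4),c["image"][k].mean(0).round())
E
python3 - <<'E'
import pickle,bench,numpy as np
from h import *
print([x for x in dir(bench) if x[0]!='_'],getattr(bench,'pinch_z',None))
d=pickle.load(open("d0.pkl","rb"))
for n in d:print(n);tins(d[n])
c=d["top"]
for nm,u,v,z in[("hl_l",238,227,.012),("hl_r",280,231,.012),("eraser",340,223,.013),("stapl",267,165,.05),("sbox",157,195,.02),("calc r",161,258,.02)]:print(nm,ray(c,u,v,z).round(3),pix(c,u,v).round(3))
E
```

```text
['Unreachable', 'capture', 'job_done', 'pinch_z', 'state'] 0.0187
side
[427.5  45.5  42.7] 511 cen [426.4  45.2] xyz [1.3661 0.8741 0.09  ] zmed 0.0902 r_m 0.049 [88. 83. 75.]
[218.  53. 101.] 1275 cen [217.8  53.3] xyz [0.5794 1.0128 0.09  ] zmed 0.0901 r_m 0.0753 [89. 83. 76.]
[44.  61.5 44. ] 560 cen [43.1 60.1] xyz [-0.0454  1.1233  0.09  ] zmed 0.09 r_m 0.0487 [88. 83. 76.]
[511.5  71.5  48.3] 721 cen [512.1  70.4] xyz [1.5357 0.5825 0.09  ] zmed 0.0903 r_m 0.0523 [ 9.  9. 10.]
[259.  158.5  11.3] 279 cen [258.9 158.2] xyz [0.5725 0.2866 0.09  ] zmed 0.0862 r_m 0.0244 [110. 108. 108.]
[225.7 228.4  13.7] 464 cen [225.9 228.8] xyz [0.4452 0.0426 0.09  ] zmed 0.0869 r_m 0.026 [29. 97. 92.]
[280.  243.   14.1] 521 cen [279.9 243.6] xyz [ 0.5448 -0.0318  0.09  ] zmed 0.0869 r_m 0.0266 [111. 109. 110.]
[426.2 264.2  29.4] 638 cen [426.  270.1] xyz [ 0.7981 -0.1771  0.09  ] zmed 0.0921 r_m 0.0274 [74. 68. 63.]
[ 16.  291.5  29.3] 482 cen [ 19.6 296.7] xyz [ 0.049 -0.04   0.09 ] zmed 0.0898 r_m 0.0226 [25. 30. 34.]
[243.4 280.9  15.6] 651 cen [243.3 281.1] xyz [ 0.4523 -0.1115  0.09  ]
[... 400 characters left out ...]
n [316.4 223.1] xyz [ 0.5454 -0.0256  0.09  ] zmed 0.0872 r_m 0.0294 [125. 128. 139.]
[387.5 256.5  12.1] 436 cen [387.7 256.2] xyz [ 0.4703 -0.2094  0.09  ] zmed 0.0877 r_m 0.03 [125. 127. 138.]
[285.6 260.3  11.7] 428 cen [285.7 260.2] xyz [0.4455 0.049  0.09  ] zmed 0.0872 r_m 0.0297 [ 44. 118. 114.]
[346.8 260.9  11.9] 431 cen [346.9 260.9] xyz [ 0.4525 -0.1061  0.09  ] zmed 0.0874 r_m 0.0298 [ 51.  78. 138.]
hl_l [0.536 0.184 0.012] [0.537 0.184 0.01 ]
hl_r [0.532 0.066 0.012] [ 0.534  0.066 -0.004]
eraser [ 0.563 -0.1    0.013] [ 0.564 -0.1    0.01 ]
stapl [0.709 0.113 0.05 ] [0.708 0.113 0.054]
sbox [0.613 0.418 0.02 ] [0.615 0.42  0.014]
calc r [0.438 0.386 0.02 ] [0.439 0.389 0.011]
```

View pics/w1.png

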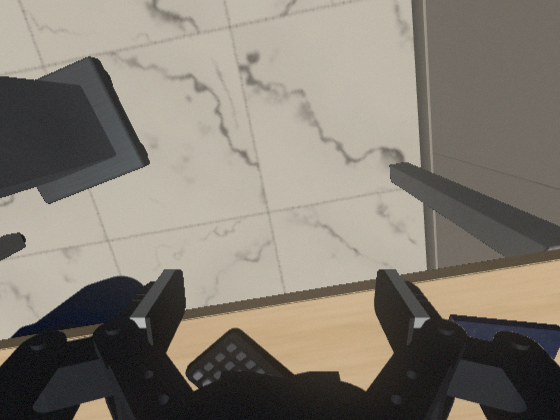

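The arm had not moved because every row needs all its keys. The wrist view shows the floor and desk edge, with the fingers at the bottom.

```bash
python3 -m pendant '[{"claw":1,"dx":-4.3,"dy":-1.7,"dz":0,"yaw":0},{"claw":1,"dx":-4.3,"dy":-1.7,"dz":0,"yaw":0},{"claw":1,"dx":-4.3,"dy":-1.7,"dz":0,"yaw":0},{"claw":1,"dx":-4.3,"dy":-1.7,"dz":0,"yaw":0},{"claw":1,"dx":-4.3,"dy":-1.7,"dz":0,"yaw":0},{"claw":1,"dx":-4.3,"dy":-1.7,"dz":0,"yaw":0},{"claw":1,"dx":-4.3,"dy":-1.7,"dz":0,"yaw":0},{"claw":1,"dx":-4.3,"dy":-1.7,"dz":0,"yaw":0},{"claw":1,"dx":-4.3,"dy":-1.7,"dz":0,"yaw":0},{"claw":1,"dx":-4.3,"dy":-1.7,"dz":0,"yaw":0}]'
cat > m.py <<'E'
from h import *
import cv2,sys
def meas(name,x,y):
    s,c=wrist(name);print("eef",s["eef_pos"].round(4) if hasattr(s["eef_pos"],"round") else s["eef_pos"],"goto",go(s,x,y),"F",np.round(s["ft_force"],2),s["clock"],np.round(s["joint_pos"],2))
    P=cloud(c);m=((abs(P[...,2]-.088)<.008)&(c["depth"]>0)).astype(np.uint8)
    n,l,st,ce=cv2.connectedComponentsWithStats(m)
    for i in range(1,n):
        if st[i,4]>300:(u,v),r=cv2.minEnclosingCircle(np.argwhere(l==i)[:,::-1].astype(np.float32));q=ray(c,u,v,.09);print(st[i],np.round([u,v,r],1),q.round(4),"r_m",round(r*np.median(c["depth"][l==i])/c["K"][0,0],4),"goto",go(s,q[0],q[1]))
if __name__=="__main__":meas(sys.argv[1],float(sys.argv[2]),float(sys.argv[3]))
E
python3 m.py w2 .5734 .2948
```

```text
clock: 1.4
eef_pos: [0.572, 0.2973, 0.231]
tool_rot: [-0.0, 0.178, 0.984, -0.0]
ft_force: [0.1, 0.1, 0.3]
opening: 0.0853
gripper_force: 0.0
eef [0.572  0.2973 0.231 ] goto [-0.22 -0.19 -0.  ] F [0.13 0.12 0.32] 1.4 [-0.61  0.53  0.1   1.56 -0.06  1.06  0.71]
[539 155  21  55 796] [554.5 182.   27.4] [0.6443 0.5316 0.09  ] r_m 0.0245 goto [ 1.450e+00  2.448e+01 -1.000e-02]
[ 249  168   66   64 3265] [281.3 199.5  32.7] [0.5743 0.2991 0.09  ] r_m 0.0296 goto [-0.16  0.25 -0.  ]
```

View pics/w2.png

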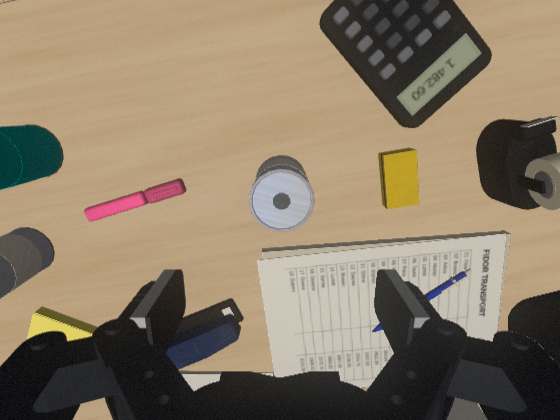

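The view shows the left tin at (281,199), centred between the fingers and clear of the pink highlighter (135,200) and the yellow box (399,178). Next I descend.

```bash
python3 -m pendant '[{"claw":1,"dx":-0.2,"dy":0.05,"dz":2,"yaw":0},{"claw":1,"dx":0,"dy":0,"dz":2.5,"yaw":0},{"claw":1,"dx":0,"dy":0,"dz":2.5,"yaw":0},{"claw":1,"dx":0,"dy":0,"dz":2.5,"yaw":0},{"claw":1,"dx":0,"dy":0,"dz":2.5,"yaw":0},{"claw":1,"dx":0,"dy":0,"dz":2.5,"yaw":0},{"claw":1,"dx":0,"dy":0,"dz":2,"yaw":0},{"claw":1,"dx":0,"dy":0,"dz":1.8,"yaw":0},{"claw":1,"dx":0,"dy":0,"dz":1.2,"yaw":0},{"claw":1,"dx":0,"dy":0,"dz":0.6,"yaw":0}]'
python3 -m pendant '[{"claw":0.9,"dx":0,"dy":0,"dz":0,"yaw":0},{"claw":0.8,"dx":0,"dy":0,"dz":0,"yaw":0},{"claw":0.72,"dx":0,"dy":0,"dz":0,"yaw":0},{"claw":0.65,"dx":0,"dy":0,"dz":0,"yaw":0},{"claw":0.5,"dx":0,"dy":0,"dz":0,"yaw":0},{"claw":0.3,"dx":0,"dy":0,"dz":0,"yaw":0},{"claw":0.3,"dx":0,"dy":0,"dz":0,"yaw":0},{"claw":0.3,"dx":0,"dy":0,"dz":0,"yaw":0},{"claw":0.3,"dx":0,"dy":0,"dz":0,"yaw":0},{"claw":0.3,"dx":0,"dy":0,"dz":0,"yaw":0}]'
```

```text
clock: 2.7
eef_pos: [0.5731, 0.2982, 0.0297]
tool_rot: [-0.0, 0.178, 0.984, -0.0]
ft_force: [0.2, -0.2, 0.1]
opening: 0.0853
gripper_force: 0.0
clock: 3.95
eef_pos: [0.5737, 0.2983, 0.0313]
tool_rot: [0.0, 0.178, 0.984, 0.0]
ft_force: [-1.3, -0.6, 5.9]
opening: 0.0564
gripper_force: 51.5
```

```bash
python3 -m pendant '[{"claw":0.3,"dx":0,"dy":0,"dz":-0.4,"yaw":0},{"claw":0.3,"dx":0,"dy":0,"dz":-0.8,"yaw":0},{"claw":0.3,"dx":0,"dy":0,"dz":-1.2,"yaw":0},{"claw":0.3,"dx":0,"dy":0,"dz":-1.3,"yaw":0},{"claw":0.3,"dx":0,"dy":0,"dz":-1.0,"yaw":0},{"claw":0.3,"dx":0,"dy":0,"dz":-0.6,"yaw":0},{"claw":0.3,"dx":0,"dy":0,"dz":-0.2,"yaw":0},{"claw":0.3,"dx":0,"dy":0,"dz":0,"yaw":0},{"claw":0.3,"dx":0,"dy":0,"dz":0,"yaw":0},{"claw":0.3,"dx":0,"dy":0,"dz":0,"yaw":0}]'
python3 - <<'E'
from h import *
from bench import *
import cv2
F=[]
for i in range(4):
    s=state();F.append(s["ft_force"]);c=capture("side")
print(np.round(F,2),s["opening"],s["clock"]);cv2.imwrite("pics/s1.png",c["image"][100:300,150:400,::-1].repeat(2,0).repeat(2,1))
E
```

```text
clock: 5.2
eef_pos: [0.573, 0.2981, 0.0849]
tool_rot: [-0.0, 0.178, 0.984, -0.0]
ft_force: [0.8, 1.3, -3.0]
opening: 0.0564
gripper_force: 53.6
[[ 0.78  1.27 -3.01]
 [ 0.12  0.28 -3.29]
 [ 0.18  0.75 -3.39]
 [-0.12  1.14 -3.59]] 0.056387525226633116 5.35
```

View pics/s1.png

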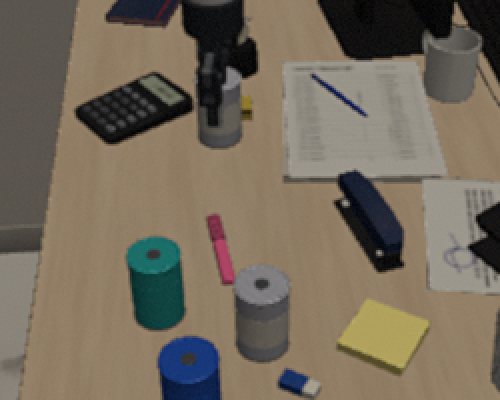

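The tin is held upright and clear. It weighs about 3.3 N (0.34 kg), so it is a light one. I'll set it back down.

```bash
python3 -m pendant '[{"claw":0.3,"dx":0,"dy":0,"dz":0.4,"yaw":0},{"claw":0.3,"dx":0,"dy":0,"dz":0.9,"yaw":0},{"claw":0.3,"dx":0,"dy":0,"dz":1.2,"yaw":0},{"claw":0.3,"dx":0,"dy":0,"dz":1.1,"yaw":0},{"claw":0.3,"dx":0,"dy":0,"dz":0.8,"yaw":0},{"claw":0.3,"dx":0,"dy":0,"dz":0.5,"yaw":0},{"claw":0.3,"dx":0,"dy":0,"dz":0.3,"yaw":0},{"claw":0.3,"dx":0,"dy":0,"dz":0.2,"yaw":0},{"claw":0.3,"dx":0,"dy":0,"dz":0.05,"yaw":0},{"claw":0.3,"dx":0,"dy":0,"dz":0,"yaw":0}]'
```

```text
clock: 6.65
eef_pos: [0.5734, 0.2984, 0.0314]
tool_rot: [0.0, 0.178, 0.984, 0.0]
ft_force: [-1.0, -0.4, 1.0]
opening: 0.0561
gripper_force: 53.9
```

```bash
python3 -m pendant '[{"claw":0.62,"dx":0,"dy":0,"dz":0,"yaw":0},{"claw":0.7,"dx":0,"dy":0,"dz":0,"yaw":0},{"claw":0.78,"dx":0,"dy":0,"dz":0,"yaw":0},{"claw":0.86,"dx":0,"dy":0,"dz":0,"yaw":0},{"claw":0.94,"dx":0,"dy":0,"dz":0,"yaw":0},{"claw":1,"dx":0,"dy":0,"dz":0,"yaw":0},{"claw":1,"dx":0,"dy":0,"dz":0,"yaw":0},{"claw":1,"dx":0,"dy":0,"dz":-1,"yaw":0},{"claw":1,"dx":0,"dy":0,"dz":-2,"yaw":0},{"claw":1,"dx":0,"dy":0,"dz":-2.5,"yaw":0}]'
python3 -m pendant '[{"claw":1,"dx":0,"dy":0,"dz":-3,"yaw":0},{"claw":1,"dx":0,"dy":0,"dz":-3,"yaw":0},{"claw":1,"dx":0,"dy":0,"dz":-3,"yaw":0},{"claw":1,"dx":0,"dy":0,"dz":-3,"yaw":0},{"claw":1,"dx":0,"dy":0,"dz":-2.5,"yaw":0},{"claw":1,"dx":0,"dy":0,"dz":0,"yaw":0},{"claw":1,"dx":0,"dy":0,"dz":0,"yaw":0},{"claw":1,"dx":0,"dy":0,"dz":0,"yaw":0},{"claw":1,"dx":0,"dy":0,"dz":0,"yaw":0},{"claw":1,"dx":0,"dy":0,"dz":0,"yaw":0}]'
python3 m.py w3 .5454 -.0256
```

```text
clock: 7.9
eef_pos: [0.5734, 0.2983, 0.0875]
tool_rot: [0.0, 0.178, 0.984, 0.0]
ft_force: [-0.1, -0.8, -0.2]
opening: 0.0853
gripper_force: 0.0
clock: 9.15
eef_pos: [0.5731, 0.2981, 0.2303]
tool_rot: [-0.0, 0.178, 0.984, -0.0]
ft_force: [-0.3, 0.8, -0.0]
opening: 0.0856
gripper_force: 0.0
eef [0.5731 0.2981 0.2303] goto [-8.780e+00 -3.128e+01  2.000e-02] F [-0.34  0.79 -0.04] 9.15 [-0.62  0.53  0.1   1.55 -0.06  1.06  0.71]
[538 154  22  55 810] [554.  181.   27.5] [0.6439 0.5315 0.09  ] r_m 0.0245 goto [ 1.560e+00  2.434e+01 -1.000e-02]
[ 248  167   65   64 3277] [279.9 199.   32.7] [0.5743 0.2989 0.09  ] r_m 0.0294 goto [-0.09  0.12 -0.  ]
```

```bash
python3 -m pendant '[{"claw":1,"dx":-0.9,"dy":-3.1,"dz":0,"yaw":0},{"claw":1,"dx":-0.9,"dy":-3.1,"dz":0,"yaw":0},{"claw":1,"dx":-0.9,"dy":-3.1,"dz":0,"yaw":0},{"claw":1,"dx":-0.9,"dy":-3.1,"dz":0,"yaw":0},{"claw":1,"dx":-0.9,"dy":-3.1,"dz":0,"yaw":0},{"claw":1,"dx":-0.9,"dy":-3.1,"dz":0,"yaw":0},{"claw":1,"dx":-0.9,"dy":-3.1,"dz":0,"yaw":0},{"claw":1,"dx":-0.9,"dy":-3.1,"dz":0,"yaw":0},{"claw":1,"dx":-0.9,"dy":-3.1,"dz":0,"yaw":0},{"claw":1,"dx":-0.7,"dy":-3.1,"dz":0,"yaw":0}]'
python3 m.py w4 .5454 -.0256
```

```text
clock: 10.45
eef_pos: [0.5468, -0.0241, 0.2309]
tool_rot: [0.0, 0.178, 0.984, 0.0]
ft_force: [0.9, -0.1, 0.5]
opening: 0.0855
gripper_force: 0.0
eef [ 0.5468 -0.0241  0.2309] goto [ 0.07 -0.19 -0.  ] F [ 0.87 -0.08  0.53] 10.45 [-0.18  0.36  0.18  1.82 -0.08  0.96  1.24]
[ 287    9   75   83 4825] [324.   49.6  41.6] [0.4461 0.0522 0.09  ] r_m 0.0329 goto [12.1  3.6 -0. ]
[ 117   94   72   72 4020] [152.2 129.   37.7] [ 0.453  -0.1028  0.09  ] r_m 0.0319 goto [  6.01 -10.66  -0.  ]
[  23  159   73   65 3632] [ 58.9 189.2  37.2] [ 0.4705 -0.2048  0.09  ] r_m 0.0333 goto [  0.79 -19.6   -0.  ]
[ 247  165   66   64 3286] [279.5 196.6  32.7] [ 0.5461 -0.0228  0.09  ] r_m 0.0294 goto [ 0.11  0.09 -0.  ]
```

View pics/w4.png

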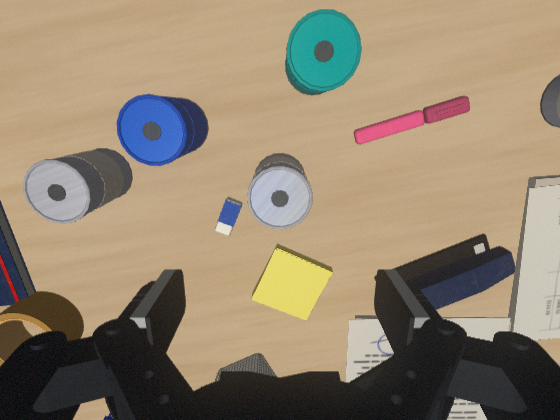

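Middle tin at (280,197), with the eraser at (228,215) under the left finger's path. The eraser is only 13 mm high and the fingers stay at 30 mm.

```bash
python3 -m pendant '[{"claw":1,"dx":0.1,"dy":0.05,"dz":2,"yaw":0},{"claw":1,"dx":0,"dy":0,"dz":2.5,"yaw":0},{"claw":1,"dx":0,"dy":0,"dz":2.5,"yaw":0},{"claw":1,"dx":0,"dy":0,"dz":2.5,"yaw":0},{"claw":1,"dx":0,"dy":0,"dz":2.5,"yaw":0},{"claw":1,"dx":0,"dy":0,"dz":2.5,"yaw":0},{"claw":1,"dx":0,"dy":0,"dz":2,"yaw":0},{"claw":1,"dx":0,"dy":0,"dz":1.8,"yaw":0},{"claw":1,"dx":0,"dy":0,"dz":1.2,"yaw":0},{"claw":1,"dx":0,"dy":0,"dz":0.5,"yaw":0}]'
python3 -m pendant '[{"claw":0.9,"dx":0,"dy":0,"dz":0,"yaw":0},{"claw":0.8,"dx":0,"dy":0,"dz":0,"yaw":0},{"claw":0.72,"dx":0,"dy":0,"dz":0,"yaw":0},{"claw":0.65,"dx":0,"dy":0,"dz":0,"yaw":0},{"claw":0.5,"dx":0,"dy":0,"dz":0,"yaw":0},{"claw":0.3,"dx":0,"dy":0,"dz":0,"yaw":0},{"claw":0.3,"dx":0,"dy":0,"dz":0,"yaw":0},{"claw":0.3,"dx":0,"dy":0,"dz":0,"yaw":0},{"claw":0.3,"dx":0,"dy":0,"dz":0,"yaw":0},{"claw":0.3,"dx":0,"dy":0,"dz":0,"yaw":0}]'
```

```text
clock: 11.75
eef_pos: [0.5459, -0.0221, 0.0302]
tool_rot: [-0.0, 0.178, 0.984, -0.0]
ft_force: [-0.0, 0.2, 0.7]
opening: 0.0855
gripper_force: 0.0
clock: 13.0
eef_pos: [0.5464, -0.0227, 0.0317]
tool_rot: [0.0, 0.179, 0.984, -0.0]
ft_force: [-2.1, -1.2, 6.6]
opening: 0.0565
gripper_force: 52.8
```

```bash
python3 -m pendant '[{"claw":0.3,"dx":0,"dy":0,"dz":-0.4,"yaw":0},{"claw":0.3,"dx":0,"dy":0,"dz":-0.8,"yaw":0},{"claw":0.3,"dx":0,"dy":0,"dz":-1.2,"yaw":0},{"claw":0.3,"dx":0,"dy":0,"dz":-1.3,"yaw":0},{"claw":0.3,"dx":0,"dy":0,"dz":-1.0,"yaw":0},{"claw":0.3,"dx":0,"dy":0,"dz":-0.6,"yaw":0},{"claw":0.3,"dx":0,"dy":0,"dz":-0.2,"yaw":0},{"claw":0.3,"dx":0,"dy":0,"dz":0,"yaw":0},{"claw":0.3,"dx":0,"dy":0,"dz":0,"yaw":0},{"claw":0.3,"dx":0,"dy":0,"dz":0,"yaw":0}]'
python3 - <<'E'
from h import *
from bench import *
F=[]
for i in range(4):
    s=state();F.append(s["ft_force"]);c=capture("side")
print(np.round(F,2),s["eef_pos"],s["opening"],s["clock"])
E
```

```text
clock: 14.25
eef_pos: [0.5458, -0.0221, 0.0855]
tool_rot: [-0.0, 0.178, 0.984, -0.0]
ft_force: [0.2, -0.0, -4.0]
opening: 0.0559
gripper_force: 54.6
[[ 0.24 -0.02 -3.99]
 [-1.11  0.62 -3.32]
 [-0.5  -0.41 -3.46]
 [ 0.31 -0.38 -4.11]] [ 0.54592228 -0.02212902  0.08564799] 0.0562245485817245 14.4
```

The middle tin weighs about 3.7 N (0.38 kg), also light. I'll set it down.

```bash
python3 -m pendant '[{"claw":0.3,"dx":0,"dy":0,"dz":0.4,"yaw":0},{"claw":0.3,"dx":0,"dy":0,"dz":0.9,"yaw":0},{"claw":0.3,"dx":0,"dy":0,"dz":1.2,"yaw":0},{"claw":0.3,"dx":0,"dy":0,"dz":1.1,"yaw":0},{"claw":0.3,"dx":0,"dy":0,"dz":0.8,"yaw":0},{"claw":0.3,"dx":0,"dy":0,"dz":0.5,"yaw":0},{"claw":0.3,"dx":0,"dy":0,"dz":0.3,"yaw":0},{"claw":0.3,"dx":0,"dy":0,"dz":0.2,"yaw":0},{"claw":0.3,"dx":0,"dy":0,"dz":0.05,"yaw":0},{"claw":0.3,"dx":0,"dy":0,"dz":0,"yaw":0}]'
```

```text
clock: 15.7
eef_pos: [0.5463, -0.0222, 0.0317]
tool_rot: [0.0, 0.178, 0.984, 0.0]
ft_force: [-1.6, 0.3, 1.0]
opening: 0.0565
gripper_force: 54.6
```

```bash
python3 -m pendant '[{"claw":0.62,"dx":0,"dy":0,"dz":0,"yaw":0},{"claw":0.7,"dx":0,"dy":0,"dz":0,"yaw":0},{"claw":0.78,"dx":0,"dy":0,"dz":0,"yaw":0},{"claw":0.86,"dx":0,"dy":0,"dz":0,"yaw":0},{"claw":0.94,"dx":0,"dy":0,"dz":0,"yaw":0},{"claw":1,"dx":0,"dy":0,"dz":0,"yaw":0},{"claw":1,"dx":0,"dy":0,"dz":0,"yaw":0},{"claw":1,"dx":0,"dy":0,"dz":-1,"yaw":0},{"claw":1,"dx":0,"dy":0,"dz":-2,"yaw":0},{"claw":1,"dx":0,"dy":0,"dz":-2.5,"yaw":0}]'
python3 -m pendant '[{"claw":1,"dx":0,"dy":0,"dz":-3,"yaw":0},{"claw":1,"dx":0,"dy":0,"dz":-3,"yaw":0},{"claw":1,"dx":0,"dy":0,"dz":-3,"yaw":0},{"claw":1,"dx":0,"dy":0,"dz":-3,"yaw":0},{"claw":1,"dx":0,"dy":0,"dz":-2.5,"yaw":0},{"claw":1,"dx":0,"dy":0,"dz":0,"yaw":0},{"claw":1,"dx":0,"dy":0,"dz":0,"yaw":0},{"claw":1,"dx":0,"dy":0,"dz":0,"yaw":0},{"claw":1,"dx":0,"dy":0,"dz":0,"yaw":0},{"claw":1,"dx":0,"dy":0,"dz":0,"yaw":0}]'
python3 m.py w5 .4705 -.207
python3 -m pendant '[{"claw":1,"dx":0,"dy":-3,"dz":0,"yaw":0},{"claw":1,"dx":0,"dy":-3,"dz":0,"yaw":0},{"claw":1,"dx":0,"dy":-3,"dz":0,"yaw":0},{"claw":1,"dx":0,"dy":-3,"dz":0,"yaw":0},{"claw":1,"dx":0,"dy":-3,"dz":0,"yaw":0},{"claw":1,"dx":0.5,"dy":-3,"dz":0,"yaw":0},{"claw":1,"dx":0,"dy":-2,"dz":0,"yaw":0},{"claw":1,"dx":0,"dy":0,"dz":0,"yaw":10},{"claw":1,"dx":0,"dy":0,"dz":0,"yaw":10},{"claw":1,"dx":0,"dy":0,"dz":0,"yaw":10}]'
python3 m.py w6 .4705 -.207
```

```text
clock: 16.95
eef_pos: [0.5458, -0.0222, 0.0872]
tool_rot: [-0.0, 0.178, 0.984, -0.0]
ft_force: [0.5, -0.5, 0.3]
opening: 0.0854
gripper_force: 0.0
clock: 18.2
eef_pos: [0.5458, -0.0222, 0.2309]
tool_rot: [-0.0, 0.178, 0.984, -0.0]
ft_force: [-0.1, -0.2, -0.8]
opening: 0.0855
gripper_force: 0.0
eef [ 0.5458 -0.0222  0.2309] goto [ 5.600e-01 -1.995e+01  1.000e-02] F [-0.15 -0.18 -0.78] 18.2 [-0.19  0.36  0.18  1.82 -0.08  0.96  1.24]
[ 285   11   75   83 4783] [321.9  52.   41.2] [0.446 0.052 0.09 ] r_m 0.0326 goto [1.195e+01 3.440e+00 1.000e-02]
[ 115   96   73   72 4004] [151.3 130.7  37.5] [ 0.4529 -0.1024  0.09  ] r_m 0.0318 goto [ 5.880e+00 -1.077e+01  1.000e-02]
[  22  161   73   64 3603] [ 57.6 191.4  37. ] [ 0.4708 -0.2052  0.09  ] r_m 0.0332 goto [ 6.000e-01 -1.978e+01  1.000e-02]
[ 247  166   65   65 3265] [279.1 198.5  32.8] [ 0.5465 -0.022   0.09  ] r_m 0.0296 goto [-0.06  0.05 -0.  ]
clock: 19.5
eef_pos: [0.4711, -0.2077, 0.2313]
tool_rot: [0.0, 0.43, 0.903, 0.0]
ft_force: [0.5, 0.1, 0.5]
opening: 0.0855
gripper_force: 0.0
eef [ 0.4711 -0.2077  0.2313] goto [0.09 0.   0.  ] F [0.54 0.14 0.45] 19.5 [ 0.03  0.32  0.36  1.91 -0.14  0.94  1.14]
[ 453   45   80   78 4718] [492.3  82.7  42.9] [ 0.5445 -0.023   0.09  ] r_m 0.035 goto [ 9.7  17.35  0.  ]
[ 306   52   73   76 4340] [342.9  89.3  38.8] [ 0.4537 -0.1033  0.09  ] r_m 0.0318 goto [9.2  5.23 0.  ]
[ 247  166   66   64 3264] [279.3 198.   32.7] [ 0.4714 -0.2074  0.09  ] r_m 0.0295 goto [0.   0.04 0.  ]
[522 311  35  28 301] [539.  326.   18.4] [ 0.7636 -0.145   0.09  ] r_m 0.019 goto [-13.58  26.66   0.  ]
```

View pics/w6.png

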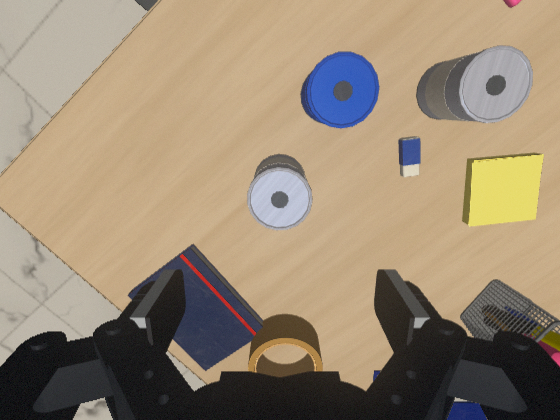

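Right tin at (279,198), centred. The blue look-alike at (343,89) is well off the closing line.

```bash
python3 -m pendant '[{"claw":1,"dx":0.05,"dy":0,"dz":2,"yaw":0},{"claw":1,"dx":0,"dy":0,"dz":2.5,"yaw":0},{"claw":1,"dx":0,"dy":0,"dz":2.5,"yaw":0},{"claw":1,"dx":0,"dy":0,"dz":2.5,"yaw":0},{"claw":1,"dx":0,"dy":0,"dz":2.5,"yaw":0},{"claw":1,"dx":0,"dy":0,"dz":2.5,"yaw":0},{"claw":1,"dx":0,"dy":0,"dz":2,"yaw":0},{"claw":1,"dx":0,"dy":0,"dz":1.8,"yaw":0},{"claw":1,"dx":0,"dy":0,"dz":1.2,"yaw":0},{"claw":1,"dx":0,"dy":0,"dz":0.6,"yaw":0}]'
python3 -m pendant '[{"claw":0.9,"dx":0,"dy":0,"dz":0,"yaw":0},{"claw":0.8,"dx":0,"dy":0,"dz":0,"yaw":0},{"claw":0.72,"dx":0,"dy":0,"dz":0,"yaw":0},{"claw":0.65,"dx":0,"dy":0,"dz":0,"yaw":0},{"claw":0.5,"dx":0,"dy":0,"dz":0,"yaw":0},{"claw":0.3,"dx":0,"dy":0,"dz":0,"yaw":0},{"claw":0.3,"dx":0,"dy":0,"dz":0,"yaw":0},{"claw":0.3,"dx":0,"dy":0,"dz":0,"yaw":0},{"claw":0.3,"dx":0,"dy":0,"dz":0,"yaw":0},{"claw":0.3,"dx":0,"dy":0,"dz":0,"yaw":0}]'
```

```text
clock: 20.8
eef_pos: [0.4707, -0.2072, 0.0298]
tool_rot: [-0.0, 0.427, 0.904, 0.0]
ft_force: [-0.8, 0.3, 0.2]
opening: 0.0854
gripper_force: 0.0
clock: 22.05
eef_pos: [0.4712, -0.2075, 0.0311]
tool_rot: [0.001, 0.427, 0.904, 0.0]
ft_force: [-1.2, 0.7, 6.9]
opening: 0.0567
gripper_force: 50.4
```

```bash
python3 -m pendant '[{"claw":0.3,"dx":0,"dy":0,"dz":-0.4,"yaw":0},{"claw":0.3,"dx":0,"dy":0,"dz":-0.8,"yaw":0},{"claw":0.3,"dx":0,"dy":0,"dz":-1.2,"yaw":0},{"claw":0.3,"dx":0,"dy":0,"dz":-1.3,"yaw":0},{"claw":0.3,"dx":0,"dy":0,"dz":-1.0,"yaw":0},{"claw":0.3,"dx":0,"dy":0,"dz":-0.6,"yaw":0},{"claw":0.3,"dx":0,"dy":0,"dz":-0.2,"yaw":0},{"claw":0.3,"dx":0,"dy":0,"dz":0,"yaw":0},{"claw":0.3,"dx":0,"dy":0,"dz":0,"yaw":0},{"claw":0.3,"dx":0,"dy":0,"dz":0,"yaw":0}]'
python3 - <<'E'
from h import *
from bench import *
F=[]
for i in range(4):
    s=state();F.append(s["ft_force"]);c=capture("side")
print(np.round(F,2),s["eef_pos"],s["opening"],s["clock"])
E
```

```text
clock: 23.3
eef_pos: [0.4706, -0.2072, 0.085]
tool_rot: [-0.0, 0.427, 0.904, -0.0]
ft_force: [-0.2, 0.2, -6.6]
opening: 0.0564
gripper_force: 55.9
[[-0.22  0.19 -6.57]
 [-0.24 -0.39 -6.41]
 [ 0.91  0.11 -7.62]
 [ 0.55 -0.98 -6.19]] [ 0.47071089 -0.20723446  0.08515586] 0.05647209613702072 23.45
```

The right tin weighs about 6.7 N (0.68 kg), so it is the heaviest. It can stay in the hand, so I raise it to about 24 cm.

```bash
python3 -m pendant '[{"claw":0.3,"dx":0,"dy":0,"dz":-0.5,"yaw":0},{"claw":0.3,"dx":0,"dy":0,"dz":-1.2,"yaw":0},{"claw":0.3,"dx":0,"dy":0,"dz":-2,"yaw":0},{"claw":0.3,"dx":0,"dy":0,"dz":-2.6,"yaw":0},{"claw":0.3,"dx":0,"dy":0,"dz":-2.8,"yaw":0},{"claw":0.3,"dx":0,"dy":0,"dz":-2.8,"yaw":0},{"claw":0.3,"dx":0,"dy":0,"dz":-2.6,"yaw":0},{"claw":0.3,"dx":0,"dy":0,"dz":-2.2,"yaw":0},{"claw":0.3,"dx":0,"dy":0,"dz":-1.5,"yaw":0},{"claw":0.3,"dx":0,"dy":0,"dz":-0.8,"yaw":0}]'
python3 -m pendant '[{"claw":0.3,"dx":0,"dy":0,"dz":0,"yaw":0},{"claw":0.3,"dx":0,"dy":0,"dz":0,"yaw":0},{"claw":0.3,"dx":0,"dy":0,"dz":0,"yaw":0},{"claw":0.3,"dx":0,"dy":0,"dz":0,"yaw":0},{"claw":0.3,"dx":0,"dy":0,"dz":0,"yaw":0},{"claw":0.3,"dx":0,"dy":0,"dz":0,"yaw":0},{"claw":0.3,"dx":0,"dy":0,"dz":0,"yaw":0},{"claw":0.3,"dx":0,"dy":0,"dz":0,"yaw":0},{"claw":0.3,"dx":0,"dy":0,"dz":0,"yaw":0},{"claw":0.3,"dx":0,"dy":0,"dz":0,"yaw":0}]'
python3 - <<'E'
from bench import *
import cv2
c=capture("side");cv2.imwrite("pics/s2.png",c["image"][:,:,::-1]);print(state()["ft_force"],max(abs(state()["qd"])))
E
```

```text
clock: 24.75
eef_pos: [0.4708, -0.2073, 0.2762]
tool_rot: [0.0, 0.427, 0.904, 0.0]
ft_force: [-0.3, -0.3, -6.8]
opening: 0.0561
gripper_force: 56.0
clock: 26.0
eef_pos: [0.4708, -0.2073, 0.2753]
tool_rot: [0.0, 0.427, 0.904, 0.0]
ft_force: [0.4, 0.2, -6.3]
opening: 0.0563
gripper_force: 56.0
[-0.74816868  0.14696452 -6.12395597] 0.0020196849521754647
```

View pics/s2.png

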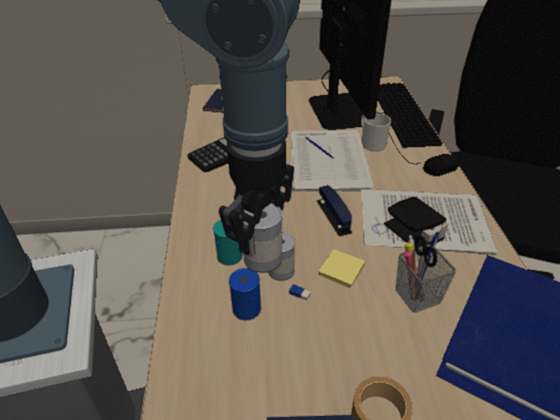

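The right tin hangs upright and still at (263,238), and the other things stand undisturbed. I'm handing the job in.

```bash
python3 -c "from bench import *;print(job_done())"
```

```text
the job is handed in; nothing more can be done
None
```

I hefted all three tins in order; the right one is the heaviest (about 0.68 kg, against 0.34 left and 0.38 middle), and I handed in at 26 s with it held upright and still about 24 cm above the desk and the other two back in their places.

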